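# Gauge the bushes, mandrel the good one

### The arm

A 7-joint arm with a two-finger parallel gripper is mounted at the origin on a cart in front of the work surface, level with it; the furniture and walls round the work are solid. World frame = base frame: x ahead of the robot, y to its left, z up, the work surface at z = 0. Lengths are in m, angles in rad, forces in N, time in s.
With the tool pointing down it reaches from about 0.425 to 0.875 m from the base axis. Payload 9.9 kg.
Tool frame: the origin (TCP) lies midway between the tips of the shut fingers; the grasp point (between the pads) lies 19 mm behind it (env.grip_point_offset is the distance from the TCP to the grasp point, in m); z points along the fingers, y is the line along which they close (so a half turn about z gives the same grasp; the last joint's range is limited). The gripper opens to 85 mm and grips with 20 to 120 N. Pads are 22 mm wide; open, the fingers measure 114 mm over their backs; the gripper's body (76 mm by 85 mm) begins 54 mm behind the grasp point. The pads swing forward as they close: fully open they stand 13 mm farther back than shut.
Start: joints at [1.066, 0.576, 0.025, 1.437, -0.015, 1.129, -0.057], TCP at [0.276, -0.616, 0.206] pointing down, gripper open.
Joint ranges: [-2.76, 2.76], [-0.34, 2.15], [-1.52, 1.57], [0.19, 2.46], [-1.09, 4.23], [0.17, 1.99], [-2.82, 2.82]. Speed limits (rad/s): [2.22, 2.22, 3.01, 3.01, 3.14, 3.14, 3.14].

### API

Orientations are given as [roll, pitch, yaw] about the fixed x, y, z axes, in that order (R = Rz(yaw) Ry(pitch) Rx(roll)).
In Python, from station import observe, cams, env gives the robot as it stands.
- The arm moves only by the shell command python3 -m crank 'ROWS' [FORCE]. ROWS is JSON, a list of rows, each an object with "twist": the turn, a rotation vector about the world's x, y, z in degrees, a list of three; "offset": the shift along the world's x, y, z in m, a list of three; "gripper": the finger opening in m, from 0 to 0.0854. In form: [{"twist": [ax, ay, az], "offset": [dx, dy, dz], "gripper": gripper}, ...]. A call has 1 to 8 rows; each row shifts and turns the commanded pose from where the row before left it; what a row does not reach is not made up. A row lasts 1/8 s, in which the tool goes at most 62.5 mm and 10.7 degrees, less where a joint would pass 70% of its speed; a pose out of reach is approached as far as the arm can. A call is refused whole if a number of a shift passes 0.0625 or a number of a turn 10.7, either way. A call with a gripper value outside its range is refused whole. The fingers move at their own pace and stop on an object; FORCE is the grip in N (left out, the last holds). Time passes only in rows, so rows that do not move let the fingers close. It gives the time, the measured TCP pose, the force, the opening and the grip force at its end, in the units of the state.
- observe(): the state, without advancing time (a new reading comes with each control period).
- cams.camera(name): name is "side" or "top" or "wrist"; returns (picture, depth): 480x640x3 uint8, red, green, blue; 480x640 float32, m along the optical axis (not along the pixel's ray), 0 where there is no reading.
- cams.get_calibration(name): a dict with "K" (3x3 intrinsics, pixels), "distortion" ([k1, k2, p1, p2, k3] as OpenCV has them; the pictures are not rectified), "R" (3x3) and "t" (3): a world point X has camera coordinates R X + t. Camera axes: x right, y down, z forward; pixel columns grow to the right and rows downward; lengths in m; the calibration is good to about 2 mm. A picture is of the moment at which its call begins: read the wrist's pose just before it. get_calibration takes no time and is no camera call; for the wrist camera it gives the pose at the moment of the call.
- env.sign_off(): hands the job in; it is judged then, once.
The state is a dict: "time": time; "joint_positions": joint angles; "qvel": joint speeds; "joint_efforts": joint torques, N m; "tool_pos": TCP position; "tcp_rot": TCP orientation; "ft_force": force on the tool from outside, world axes, zero at the start; "ft_torque": the same for the moment, N m; "grip_width": finger opening in m; "grasp_force": force on a finger pad.
Only numpy, scipy, OpenCV 4.12 (cv2) and the standard library are available. Lean on these libraries where they do the work, as an engineer would, in place of code of your own. Each camera call takes 0.05 s, during which the arm holds its last target. There are 200 camera calls.

### The job

Take the plug gauge from its wooden stand and try it in the bore of each of the three bushes in the rack, from left to right, with light pressure only: down until its collar meets the bush, or until it stops hard partway down a tight bore. Then put the gauge back in its stand, fully home, and slide the one bush that took the whole gauge down over the upright mandrel until it sits on the base; leave the tight bushes in their pockets and the other things on the bench undisturbed.

Things in the scene. Friction and masses are not known exactly. Their poses are not given: they have to be found in the camera images.
- gauge: steel go plug gauge, pin down in the stand, 89 mm long, 0.15 kg: pin 18 mm across, 32 long (end bevelled 0.8), then collar 28 x 5, then dark ribbed handle 22 across, 39 to 89 mm above the tip; grip it 60 to 75 mm up. Origin: centre of the pin's end face; z runs to the handle. In a good bush the collar stops it 32 mm down. Lapped: force on a bush under 45 N
- bush_1: one of three like bronze bush blanks, upright in the rack: cylinder 42 mm across, 36 high, 0.22 kg, 1.5 mm play in its pocket. Origin: centre of underside, z up. Bore 20 mm at the mouth, up to 2 mm off the middle, direction unknown. Good: 20 mm all through. Tight: narrows to 15 mm deep inside, 18 mm below the top, where the gauge stops. Exactly one is good, in any pocket
- bush_2: one of three like bronze bush blanks, upright in the rack: cylinder 42 mm across, 36 high, 0.22 kg, 1.5 mm play in its pocket. Origin: centre of underside, z up. Bore 20 mm at the mouth, up to 2 mm off the middle, direction unknown. Good: 20 mm all through. Tight: narrows to 15 mm deep inside, 18 mm below the top, where the gauge stops. Exactly one is good, in any pocket
- bush_3: one of three like bronze bush blanks, upright in the rack: cylinder 42 mm across, 36 high, 0.22 kg, 1.5 mm play in its pocket. Origin: centre of underside, z up. Bore 20 mm at the mouth, up to 2 mm off the middle, direction unknown. Good: 20 mm all through. Tight: narrows to 15 mm deep inside, 18 mm below the top, where the gauge stops. Exactly one is good, in any pocket
- rack: fixed aluminium inspection rack, 84 x 244 x 16 mm, with three round pockets in a row along its y, 78 mm apart, 45 mm across and 8 mm deep (floor 8 mm above the bench). Origin: centre of its underside; x away from the robot, y to the robot's left
- pocket_left (a point): centre of the floor of the left pocket (towards +y as the robot sees it), 8 mm above the bench
- pocket_middle (a point): centre of the floor of the middle pocket
- pocket_right (a point): centre of the floor of the right pocket (towards -y)
- stand: fixed wooden gauge stand, a block 70 x 70 x 40 mm with one upright round hole in its middle, 21 mm across, 35 mm deep, bevelled 1.5 mm at the mouth; the gauge hangs in it by its collar, tip 8 mm above the bench. Origin: centre of its underside
- stand_hole (a point): centre of the mouth of the stand's hole, 40 mm above the bench
- mandrel: fixed bench mandrel: dark round base 70 mm across whose middle stands 12 mm above the bench, with an upright bright arbor 18 mm across on its centre, straight up to 48 mm above the bench, then a blunt cone narrowing to 10 mm at 56 mm. A good bush slides down it to rest with its underside 12 mm above the bench; a tight one cannot. Origin: centre of its underside. Stand and mandrel may change sides
- caliper: slide caliper lying flat in front of the rack, 65 x 216 x 12 mm; leave it alone. Origin: centre of its underside
- ring_gauge: bright ring gauge lying flat, 62 mm across, 16 mm high; leave it alone. Origin: centre of its underside
- loupe: black eye loupe standing on the top, 39 mm across, 41 mm high; leave it alone. Origin: centre of its underside
- gauge_pin_0: bright gauge pin standing on end behind the rack, 10 mm across, 40 mm high; leave it alone. Origin: centre of its underside
- gauge_pin_1: bright gauge pin standing on end behind the rack, 10 mm across, 46 mm high; leave it alone. Origin: centre of its underside
Mind the look-alikes: they are no part of the job. There is more than one size of the mandrel; the job needs the middle-sized.

How it is judged:
By the outcome, as a careful person would: the job done as asked, in the order asked, and still so for the second after the job is handed in, with the robot touching nothing.
It also fails if it takes over 72 s, if anything falls off the work surface, if the arm or the gripper's body presses on something with over 40 N, if the wrist force passes 120 N, or if a joint passes its speed limit or range.

## Working session

There is one attempt and no reset: what is moved stays moved. The work goes in short steps, Python scripts to look and compute and a shell command to move; the robot and the scene stay as the last step left them, time stands still between calls to the robot, and variables do not carry over. Pictures are saved under pics/ and viewed, at most 10 in all, crops included, and the job is handed in when it is done.

```bash
ls; mkdir -p pics; cat > h.py <<'E'
import numpy as np, cv2
from station import observe, cams, env
def pt(cal,depth,u,v,r=1):
    K=np.array(cal["K"]);D=np.array(cal["distortion"]);R=np.array(cal["R"]);t=np.array(cal["t"])
    p=depth[v-r:v+r+1,u-r:u+r+1];p=p[p>0]
    z=np.median(p); n=cv2.undistortPoints(np.array([[[u,v]]],float),K,D)[0,0]
    return R.T@(np.array([n[0]*z,n[1]*z,z])-t)
def ray(cal,u,v,h):
    "point on the plane z=h seen at pixel"
    K=np.array(cal["K"]);D=np.array(cal["distortion"]);R=np.array(cal["R"]);t=np.array(cal["t"])
    n=cv2.undistortPoints(np.array([[[u,v]]],float),K,D)[0,0]
    d=R.T@np.array([n[0],n[1],1]);c=-R.T@t
    return c+d*(h-c[2])/d[2]
def cloud(cal,depth):
    K=np.array(cal["K"]);D=np.array(cal["distortion"]);R=np.array(cal["R"]);t=np.array(cal["t"])
    v,u=np.mgrid[0:480,0:640]
    n=cv2.undistortPoints(np.stack([u,v],-1).reshape(-1,1,2).astype(float),K,D).reshape(480,640,2)
    P=np.dstack([n*depth[...,None],depth])
    P=(P-t)@R
    P[depth<=0]=np.nan
    return P
E
python3 - <<'E'
from h import *
s=observe();print({k:np.round(v,3).tolist() for k,v in s.items()},env.grip_point_offset)
for n in("top","side"):
    p,d=cams.camera(n);c=cams.get_calibration(n)
    cv2.imwrite(f"pics/{n}0.png",p[...,::-1]);np.savez(f"{n}0.npz",p=p,d=d)
    print(n,np.round(np.array(c["K"]),1).tolist(),np.round(-np.array(c["R"]).T@c["t"],3),np.round(c["R"],2).tolist())
E
```

```text
pics
{'time': 0.0, 'joint_positions': [1.066, 0.577, 0.025, 1.438, -0.015, 1.129, -0.056], 'qvel': [-0.001, -0.001, 0.001, 0.001, 0.0, -0.001, 0.001], 'joint_efforts': [0.0, -76.575, 2.251, -28.597, 0.015, 0.013, 0.0], 'tool_pos': [0.276, -0.616, 0.205], 'tcp_rot': [-3.14, 0.0, 0.421], 'ft_force': [0.75, -0.224, -1.402], 'ft_torque': [0.011, 0.01, -0.029], 'grasp_force': 0.0, 'grip_width': 0.086} 0.0187
top [[536.7, 0.0, 323.8], [0.0, 536.7, 248.6], [0.0, 0.0, 1.0]] [0.272 0.209 1.712] [[0.02, -1.0, 0.02], [-0.99, -0.02, -0.14], [0.15, -0.01, -0.99]]
side [[592.5, 0.0, 318.3], [0.0, 592.5, 239.4], [0.0, 0.0, 1.0]] [-0.208  1.255  0.895] [[-0.83, -0.56, -0.01], [-0.29, 0.45, -0.84], [0.48, -0.7, -0.54]]
```

View pics/top0.png

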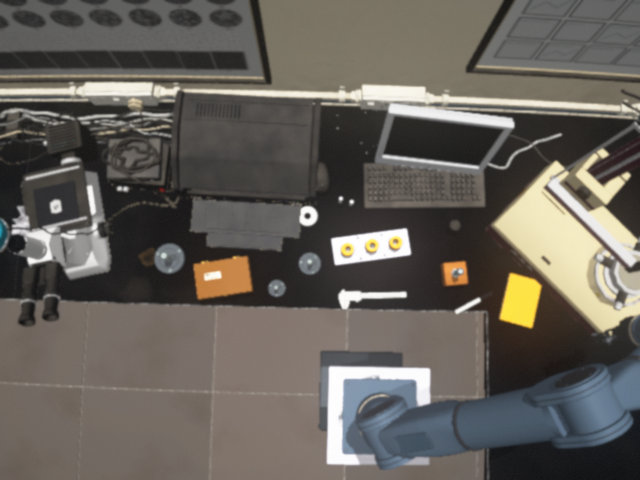

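View pics/side0.png

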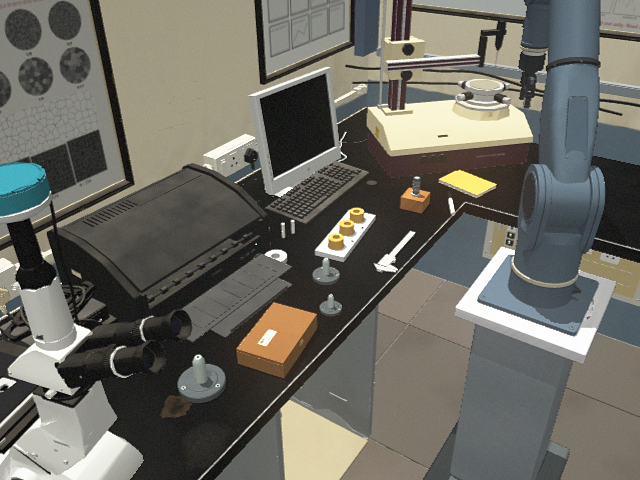

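Top view: rack with bushes at (347,249), (372,246), (396,242); stand with gauge at (455,273). The mandrel candidates are (169,258) large, (309,263) and (277,288). The one at (309,263) looks middle-sized, so I'll measure the bases to confirm.

```bash
python3 - <<'E'
from h import *
z=np.load("top0.npz");p,d=z["p"],z["d"];c=cams.get_calibration("top")
for n,u,v in [("L",169,258),("M?",309,263),("S?",277,288),("b1",347,249),("b2",372,246),("b3",396,242),("gauge",457,270),("stand",448,280),("bench",420,250),("rackL",335,250)]:
    print(n,np.round(pt(c,d,u,v),3), np.round(ray(c,u,v,.012),3))
P=cloud(c,d)
# mandrel bases: points height 6..20mm
for n,(u,v) in dict(L=(169,258),M=(309,263),S=(277,288)).items():
    w=P[v-30:v+30,u-30:u+30].reshape(-1,3); ok=(w[:,2]>.005)&(w[:,2]<.1)
    q=w[ok]; q=q[np.hypot(*(q[:,:2]-np.median(q[:,:2],0)).T)<.07]
    print(n,len(q),np.round(np.nanpercentile(q,[1,50,99],axis=0),3).tolist(), "diam from area", )
a=cv2.resize(p[225:310,260:340][...,::-1],None,fx=5,fy=5,interpolation=cv2.INTER_CUBIC)
b=cv2.resize(p[225:310,425:485][...,::-1],None,fx=5,fy=5,interpolation=cv2.INTER_CUBIC)
cv2.imwrite("pics/crop1.png",np.hstack([a,b]))
E
```

```text
L [0.474 0.669 0.054] [0.479 0.681 0.012]
M? [0.469 0.231 0.056] [0.474 0.232 0.012]
S? [0.39  0.329 0.04 ] [0.392 0.331 0.012]
b1 [0.522 0.111 0.011] [0.522 0.111 0.012]
b2 [0.535 0.031 0.008] [0.534 0.031 0.012]
b3 [ 0.548 -0.046  0.015] [ 0.549 -0.047  0.012]
gauge [ 0.454 -0.223  0.094] [ 0.463 -0.244  0.012]
stand [ 0.427 -0.207  0.042] [ 0.43  -0.215  0.012]
bench [ 0.527 -0.127  0.   ] [ 0.525 -0.124  0.012]
rackL [0.517 0.15  0.016] [0.518 0.15  0.012]
L 825 [[0.412, 0.615, 0.005], [0.474, 0.674, 0.016], [0.531, 0.73, 0.079]] diam from area
M 524 [[0.427, 0.172, 0.005], [0.476, 0.232, 0.01], [0.548, 0.295, 0.057]] diam from area
S 365 [[0.342, 0.27, 0.005], [0.397, 0.335, 0.008], [0.467, 0.402, 0.044]] diam from area
```

View pics/crop1.png

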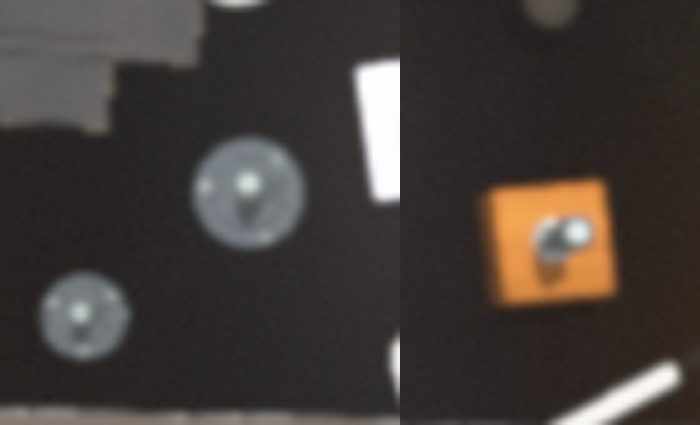

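The mandrel at (309,263) is the one: its tip is 56 mm high and its base is about 70 mm across. The other two are 79+ mm and 44 mm high. The gauge handle is at about (0.455,-0.223). Next I'll check the way over is clear.

```bash
python3 - <<'E'
from h import *
z=np.load("top0.npz");P=cloud(cams.get_calibration("top"),z["d"]);p=z["p"]
for s in np.linspace(0,1,9):
    q=np.array([.276,-.616])+s*np.array([.174,.391])
    m=np.hypot(*(P[...,:2]-q).transpose(2,0,1))<.12
    print(np.round(q,2),np.nanpercentile(P[m][:,2],99.5).round(3) if m.any() else None)
m=(P[...,0]>.28)&(P[...,0]<.8)&(P[...,1]<.5)&(P[...,1]>-.35);print("max over work",np.nanmax(P[m][:,2]))
E
```

```text
[ 0.28 -0.62] 0.455
[ 0.3  -0.57] 0.455
[ 0.32 -0.52] 0.459
[ 0.34 -0.47] 0.663
[ 0.36 -0.42] 0.12
[ 0.38 -0.37] 0.082
[ 0.41 -0.32] 0.097
[ 0.43 -0.27] 0.097
[ 0.45 -0.22] 0.097
max over work 0.27218494982458086
```

```bash
python3 -m crank '[{"twist":[0,0,9.4],"offset":[0.005,0.02,0.04],"gripper":0.0854},{"twist":[0,0,9.4],"offset":[0.022,0.05,0.01],"gripper":0.0854},{"twist":[0,0,9.4],"offset":[0.022,0.05,0],"gripper":0.0854},{"twist":[0,0,9.4],"offset":[0.022,0.05,0],"gripper":0.0854},{"twist":[0,0,9.4],"offset":[0.022,0.05,0],"gripper":0.0854},{"twist":[0,0,9.4],"offset":[0.022,0.05,0],"gripper":0.0854},{"twist":[0,0,9.4],"offset":[0.022,0.05,0],"gripper":0.0854},{"twist":[0,0,9.4],"offset":[0.022,0.05,0],"gripper":0.0854}]'
python3 - <<'E'
from h import *
s=observe();print({k:np.round(s[k],3).tolist() for k in("time","tool_pos","tcp_rot","joint_positions","ft_force")})
c=cams.get_calibration("wrist");p,d=cams.camera("wrist")
print(np.round(c["K"],1).tolist(),np.round(-np.array(c["R"]).T@c["t"],3),np.round(c["R"],2).tolist())
cv2.imwrite("pics/w1.png",p[...,::-1]);np.savez("w1.npz",p=p,d=d,**{k:np.array(v) for k,v in c.items()})
E
```

```text
time: 1.1
tool_pos: [0.435, -0.2444, 0.2563]
tcp_rot: [-3.141, 0.0, 1.739]
ft_force: [1.0, -0.5, 0.4]
grip_width: 0.0854
grasp_force: 0.0
{'time': 1.1, 'tool_pos': [0.435, -0.244, 0.256], 'tcp_rot': [-3.141, 0.0, 1.739], 'joint_positions': [0.718, 0.284, -0.395, 1.803, 0.123, 1.079, 0.447], 'ft_force': [1.014, -0.529, 0.383]}
[[371.2, 0.0, 314.8], [0.0, 371.2, 236.1], [0.0, 0.0, 1.0]] [ 0.423 -0.173  0.424] [[0.99, 0.17, -0.0], [0.16, -0.94, 0.29], [0.05, -0.28, -0.96]]
```

View pics/w1.png

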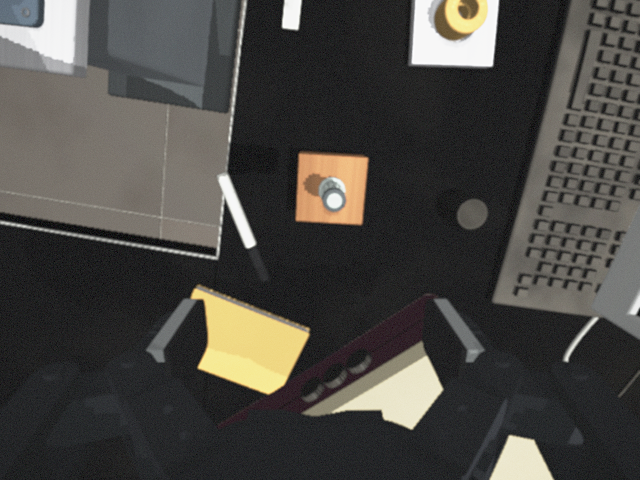

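Wrist view: stand in the middle at (332,188), gauge top at (334,201), loupe at (472,213), right bush at (465,15). I'll fit the gauge top and the stand from depth.

```bash
cat >> h.py <<'E'
def wcloud():
    c=cams.get_calibration("wrist");p,d=cams.camera("wrist");return c,p,d,cloud(c,d)
E
python3 - <<'E'
from h import *
z=np.load("w1.npz");c={k:z[k] for k in("K","distortion","R","t")};P=cloud(c,z["d"])
w=P[130:240,280:390].reshape(-1,3)
g=w[(w[:,2]>.09)&(w[:,2]<.105)];print("top",len(g),g[:,2].mean(),cv2.minEnclosingCircle(g[:,:2].astype(np.float32)),g.mean(0),pt(c,z["d"],334,201),ray(c,334,201,.097))
s=w[(w[:,2]>.034)&(w[:,2]<.046)];print("stand",cv2.minAreaRect(s[:,:2].astype(np.float32)),s[:,2].mean())
E
```

```text
top 463 0.09692859551664343 ((0.45048972964286804, -0.2338886708021164), 0.01104502473026514) [ 0.45030338 -0.23339274  0.0969286 ] [ 0.45080828 -0.23408152  0.0978679 ] [ 0.45088202 -0.23424483  0.097     ]
stand ((0.45014795660972595, -0.2338862121105194), (0.07027801871299744, 0.070530965924263), 6.134652614593506) 0.040175436669745504
```

```bash
python3 -m crank '[{"twist":[0,0,0],"offset":[0.0153,0.0105,-0.04],"gripper":0.0854},{"twist":[0,0,0],"offset":[0,0,-0.05],"gripper":0.0854},{"twist":[0,0,0],"offset":[0,0,-0.05],"gripper":0.0854},{"twist":[0,0,0],"offset":[0,0,-0.04],"gripper":0.0854},{"twist":[0,0,0],"offset":[0,0,-0.02],"gripper":0.06},{"twist":[0,0,0],"offset":[0,0,0],"gripper":0.015},{"twist":[0,0,0],"offset":[0,0,0],"gripper":0.015},{"twist":[0,0,0],"offset":[0,0,0],"gripper":0.015}]' 40
python3 -m crank '[{"twist":[0,0,0],"offset":[0,0,0],"gripper":0.015},{"twist":[0,0,0],"offset":[0,0,0],"gripper":0.015},{"twist":[0,0,0],"offset":[0,0,0],"gripper":0.015}]'
```

```text
time: 2.15
tool_pos: [0.4508, -0.236, 0.0575]
tcp_rot: [3.14, 0.001, 1.733]
ft_force: [-0.5, 0.1, 2.3]
grip_width: 0.02
grasp_force: 39.0
time: 2.52
tool_pos: [0.4508, -0.236, 0.0574]
tcp_rot: [3.14, 0.001, 1.733]
ft_force: [0.2, 0.3, 7.6]
grip_width: 0.0204
grasp_force: 39.4
```

```bash
python3 -m crank '[{"twist":[0,0,0],"offset":[0,0,0.03],"gripper":0.015},{"twist":[0,0,0],"offset":[0,0,0.05],"gripper":0.015},{"twist":[0,0,0],"offset":[0.01,0.03,0.05],"gripper":0.015},{"twist":[0,0,0],"offset":[0.02,0.05,0],"gripper":0.015},{"twist":[0,0,0],"offset":[0.02,0.05,0],"gripper":0.015},{"twist":[0,0,0],"offset":[0.02,0.05,0],"gripper":0.015},{"twist":[0,0,0],"offset":[0.01,0.03,0],"gripper":0.015},{"twist":[0,0,0],"offset":[0,0,0],"gripper":0.015}]'
python3 - <<'E'
from h import *
c,p,d,P=wcloud();s=observe();print(np.round(s["tool_pos"],4),np.round(s["tcp_rot"],4),s["grip_width"],np.round(s["ft_force"],2))
cv2.imwrite("pics/w2.png",p[...,::-1]);np.savez("w2.npz",p=p,d=d,**{k:np.array(v) for k,v in c.items()})
E
```

```text
time: 3.52
tool_pos: [0.5305, -0.0224, 0.1866]
tcp_rot: [3.141, -0.001, 1.738]
ft_force: [-0.3, 0.1, -0.7]
grip_width: 0.0198
grasp_force: 39.6
[ 0.5299 -0.0246  0.1864] [-3.1415e+00 -1.0000e-04  1.7356e+00] 0.020262965325308267 [-0.16 -0.57 -1.23]
```

View pics/w2.png

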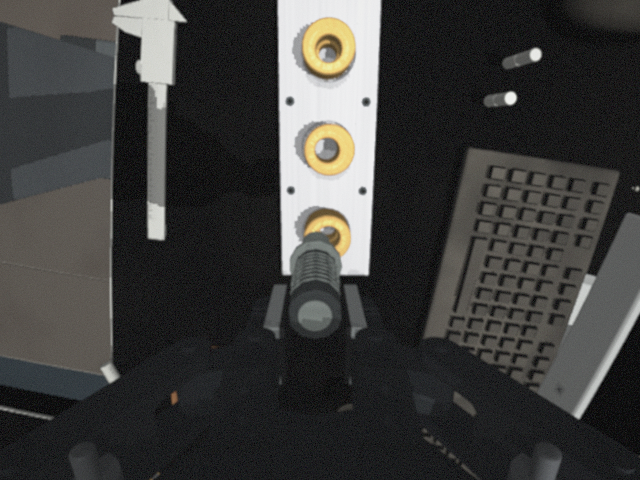

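The left bush is at (328,47), the middle one at (329,149) and the right one at (327,233), partly behind the gauge. The gauge's handle top is at (316,316). Now the bore centres and the gauge axis.

```bash
cat >> h.py <<'E'
def fitc(xy):
    A=np.c_[2*xy,np.ones(len(xy))];b=(xy**2).sum(1);s=np.linalg.lstsq(A,b,rcond=None)[0]
    r=np.sqrt(s[2]+s[0]**2+s[1]**2)
    return s[:2],r,np.std(np.hypot(*(xy-s[:2]).T)-r)
def bush(c,d,P,u,v,h=.044,R=45):
    "outer and bore circles of a bush's top face near pixel u,v"
    m=((P[...,2]>h-.005)&(P[...,2]<h+.006)).astype(np.uint8)
    w=np.zeros_like(m);v0,u0=max(0,v-R),u-R;w[v0:v+R,u0:u+R]=m[v0:v+R,u0:u+R]
    cs,hi=cv2.findContours(w,cv2.RETR_CCOMP,cv2.CHAIN_APPROX_NONE)
    for q in cs:
        if len(q)<25: continue
        X=np.array([ray(c,x,y,h)[:2] for x,y in q[:,0].astype(float)])
        o=fitc(X);print("  circle",np.round(o[0],4),"r",round(o[1],4),"rms",round(o[2],4),"n",len(q))
def handle(P,z,lo=(250,260),hi=(360,380)):
    w=P[lo[0]:hi[1],lo[1]:hi[0]+20].reshape(-1,3)
    g=w[(abs(w[:,2]-z)<.004)];print("handle top",len(g),np.round(g.mean(0),4),cv2.minEnclosingCircle(g[:,:2].astype(np.float32)))
E
python3 - <<'E'
from h import *
z=np.load("w2.npz");c={k:z[k] for k in("K","distortion","R","t")};d=z["d"];P=cloud(c,d)
for u,v in((328,47),(329,149),(327,233)):
    print(u,v,np.round(pt(c,d,u+13 if v<200 else u+18,v),4));bush(c,d,P,u,v)
s=P[280:340,280:350].reshape(-1,3);print("z max handle",np.nanpercentile(s[:,2],[50,90,99]))
handle(P,np.nanpercentile(s[:,2],95))
r=P[(abs(P[...,2]-.016)<.003)&(P[...,0]>.4)&(P[...,0]<.62)&(P[...,1]>-.2)&(P[...,1]<.2)]
print("rack",cv2.minAreaRect(r[:,:2].astype(np.float32)))
E
```

```text
328 47 [0.529  0.1114 0.0412]
  circle [0.5192 0.1098] r 0.0207 rms 0.0003 n 161
  circle [0.5192 0.1079] r 0.0101 rms 0.0004 n 76
329 149 [0.5438 0.0348 0.0441]
  circle [0.5333 0.0325] r 0.0207 rms 0.0002 n 145
  circle [0.5313 0.0321] r 0.0103 rms 0.0003 n 73
327 233 [ 0.5596 -0.0351  0.0441]
  circle [ 0.5451 -0.0407] r 0.0174 rms 0.0045 n 147
z max handle [0.22597541 0.23649879 0.24904912]
handle top 767 [ 0.5306 -0.0153  0.2438] ((0.5313071608543396, -0.016759078949689865), 0.020650632679462433)
rack ((0.5327667593955994, 0.031897589564323425), (0.08478431403636932, 0.2425212860107422), 9.067483901977539)
```

```bash
python3 - <<'E'
from h import *
z=np.load("w2.npz");c={k:z[k] for k in("K","distortion","R","t")};d=z["d"];P=cloud(c,d)
print(np.round(pt(c,d,316,316),4),ray(c,316,316,.2275))
w=P[290:345,285:345].reshape(-1,3);h=pt(c,d,316,316)[2]
g=w[abs(w[:,2]-h)<.0025];print(len(g),g.mean(0).round(4),cv2.minEnclosingCircle(g[:,:2].astype(np.float32)))
# pin tip end: lowest part of gauge
for v in range(228,262,4): print(v,[np.round(P[v,u],3).tolist() for u in (310,316)])
E
```

```text
[ 0.5307 -0.02    0.2267] [ 0.53061363 -0.01957538  0.2275    ]
2249 [ 0.5299 -0.0192  0.2262] ((0.5303084850311279, -0.02156749553978443), 0.015309302136301994)
228 [[0.529, -0.035, 0.045], [0.534, -0.035, 0.044]]
232 [[0.529, -0.039, 0.043], [0.53, -0.011, 0.141]]
236 [[0.526, -0.012, 0.147], [0.53, -0.011, 0.149]]
240 [[0.526, -0.007, 0.171], [0.529, -0.007, 0.171]]
244 [[0.526, -0.009, 0.174], [0.529, -0.008, 0.174]]
248 [[0.526, -0.01, 0.174], [0.529, -0.01, 0.175]]
252 [[0.526, -0.011, 0.18], [0.529, -0.009, 0.183]]
256 [[0.526, -0.01, 0.189], [0.529, -0.009, 0.189]]
260 [[0.526, -0.01, 0.194], [0.529, -0.01, 0.193]]
```

```bash
python3 -m crank '[{"twist":[0,0,0],"offset":[-0.0038,0.0255,-0.0163],"gripper":0.015},{"twist":[0,0,0],"offset":[-0.005,0.025,-0.03],"gripper":0.015},{"twist":[0,0,0],"offset":[-0.002,0.02,-0.03],"gripper":0.015},{"twist":[0,0,0],"offset":[0,0,0],"gripper":0.015},{"twist":[0,0,0],"offset":[0,0,0],"gripper":0.015},{"twist":[0,0,0],"offset":[0,0,0],"gripper":0.015}]'
cat >> h.py <<'E'
from scipy.optimize import least_squares
def gauge(P,tcp):
    "gauge axis from visible flank points, fixed radii"
    for n,z0,z1,r in(("pin",-.047,-.02,.009),("collar",-.0165,-.0135,.014),("handle",-.008,.035,.011)):
        m=(P[...,2]>tcp[2]+z0)&(P[...,2]<tcp[2]+z1)&(np.hypot(P[...,0]-tcp[0],P[...,1]-tcp[1]-.002)<.018)
        m[:, :280]=0;m[:,355:]=0
        q=P[m][:,:2]
        if len(q)<10: print(n,"few");continue
        o=least_squares(lambda a:np.hypot(*(q-a).T)-r,[tcp[0],tcp[1]],loss="soft_l1",f_scale=.0005)
        print("  ",n,len(q),np.round(o.x,4),"rel",np.round(o.x-tcp[:2],4),"rms",np.sqrt((o.fun**2).mean()).round(5))
E
python3 - <<'E'
from h import *
s=observe();c,p,d,P=wcloud();print(np.round(s["tool_pos"],4),np.round(s["tcp_rot"],4),np.round(s["ft_force"],2))
np.savez("w3.npz",p=p,d=d,**{k:np.array(v) for k,v in c.items()})
gauge(P,s["tool_pos"])
for q in((.5192,.1079,.044),(.5313,.0321,.044)):
    X=np.array(c["R"])@q+c["t"];uv=cv2.projectPoints(np.array([q]),cv2.Rodrigues(np.array(c["R"]))[0],np.array(c["t"]),np.array(c["K"]),np.array(c["distortion"]))[0][0,0]
    print(uv);u,v=np.round(uv).astype(int);bush(c,d,P,u,v,R=50)
E
```

```text
time: 4.32
tool_pos: [0.52, 0.0435, 0.111]
tcp_rot: [3.14, 0.001, 1.731]
ft_force: [-0.6, -0.9, -0.8]
grip_width: 0.0203
grasp_force: 39.6
[0.52   0.0435 0.111 ] [3.1400e+00 8.0000e-04 1.7312e+00] [-0.61 -0.9  -0.83]
   pin 159 [0.5201 0.0455] rel [0.0001 0.002 ] rms 0.00017
   collar 101 [0.52   0.0453] rel [0.     0.0018] rms 0.00105
   handle 1786 [0.5197 0.0456] rel [-0.0003  0.0021] rms 0.00134
[329.68344246 140.43583154]
  circle [0.5188 0.1103] r 0.0207 rms 0.0002 n 194
  circle [0.5189 0.1087] r 0.0101 rms 0.0002 n 94
[328.2728195  257.96800034]
  circle [0.5363 0.0355] r 0.0166 rms 0.0052 n 156
```

```bash
python3 -m crank '[{"twist":[0,0,0],"offset":[-0.0006,0.032,0],"gripper":0.015},{"twist":[0,0,0],"offset":[-0.0006,0.0312,0],"gripper":0.015},{"twist":[0,0,0],"offset":[0,0,-0.012],"gripper":0.015},{"twist":[0,0,0],"offset":[0,0,0],"gripper":0.015},{"twist":[0,0,0],"offset":[0,0,0],"gripper":0.015},{"twist":[0,0,0],"offset":[0,0,0],"gripper":0.015}]'
python3 - <<'E'
from h import *
s=observe();c,p,d,P=wcloud();print(np.round(s["tool_pos"],4),np.round(s["tcp_rot"],4),np.round(s["ft_force"],2))
gauge(P,s["tool_pos"])
E
```

```text
time: 5.12
tool_pos: [0.5183, 0.1072, 0.0983]
tcp_rot: [3.141, 0.0, 1.732]
ft_force: [-0.2, -0.3, -0.5]
grip_width: 0.02
grasp_force: 39.6
[0.5183 0.1072 0.0983] [3.1412e+00 3.0000e-04 1.7319e+00] [-0.2  -0.28 -0.46]
   pin 164 [0.5184 0.1092] rel [0.    0.002] rms 0.0002
   collar 100 [0.5183 0.109 ] rel [0.     0.0018] rms 0.00093
   handle 1796 [0.5181 0.1093] rel [-0.0003  0.0021] rms 0.00135
```

```bash
python3 -m crank '[{"twist":[0,0,0],"offset":[0.0005,-0.0005,-0.002],"gripper":0.015},{"twist":[0,0,0],"offset":[0,0,-0.003],"gripper":0.015},{"twist":[0,0,0],"offset":[0,0,-0.002],"gripper":0.015},{"twist":[0,0,0],"offset":[0,0,-0.002],"gripper":0.015},{"twist":[0,0,0],"offset":[0,0,0],"gripper":0.015}]'
```

```text
time: 5.8
tool_pos: [0.5184, 0.1075, 0.0888]
tcp_rot: [-3.141, 0.0, 1.733]
ft_force: [0.7, -0.5, -2.2]
grip_width: 0.0204
grasp_force: 39.6
```

```bash
python3 -m crank '[{"twist":[0,0,0],"offset":[0,0,-0.004],"gripper":0.015},{"twist":[0,0,0],"offset":[0,0,-0.004],"gripper":0.015},{"twist":[0,0,0],"offset":[0,0,-0.003],"gripper":0.015},{"twist":[0,0,0],"offset":[0,0,0],"gripper":0.015}]'
python3 -m crank '[{"twist":[0,0,0],"offset":[0,0,-0.0015],"gripper":0.015},{"twist":[0,0,0],"offset":[0,0,-0.0015],"gripper":0.015},{"twist":[0,0,0],"offset":[0,0,0],"gripper":0.015}]'
```

```text
time: 6.3
tool_pos: [0.5183, 0.1075, 0.0777]
tcp_rot: [-3.141, 0.0, 1.733]
ft_force: [0.0, -0.3, -1.4]
grip_width: 0.0201
grasp_force: 39.6
time: 6.68
tool_pos: [0.5189, 0.1077, 0.0754]
tcp_rot: [3.141, 0.0, 1.733]
ft_force: [-0.0, -1.0, 3.5]
grip_width: 0.0202
grasp_force: 40.1
```

```bash
python3 -m crank '[{"twist":[0,0,0],"offset":[0,0,-0.001],"gripper":0.015},{"twist":[0,0,0],"offset":[0,0,0],"gripper":0.015}]'
```

```text
time: 6.92
tool_pos: [0.5193, 0.1078, 0.0752]
tcp_rot: [3.14, 0.0, 1.733]
ft_force: [-1.9, -1.7, 13.3]
grip_width: 0.0204
grasp_force: 41.1
```

Left bush: tight. It stopped hard with the tip 18 mm down. On to the middle bush.

```bash
python3 -m crank '[{"twist":[0,0,0],"offset":[0,0,0.012],"gripper":0.015},{"twist":[0,0,0],"offset":[0,0,0.026],"gripper":0.015},{"twist":[0,0,0],"offset":[0.004,-0.045,0],"gripper":0.015},{"twist":[0,0,0],"offset":[0.004,-0.05,0],"gripper":0.015},{"twist":[0,0,0],"offset":[0.004,-0.045,0],"gripper":0.015},{"twist":[0,0,0],"offset":[0,0,0],"gripper":0.015},{"twist":[0,0,0],"offset":[0,0,0],"gripper":0.015},{"twist":[0,0,0],"offset":[0,0,0],"gripper":0.015}]'
cat >> h.py <<'E'
def look(*qs):
    s=observe();c,p,d,P=wcloud();print(np.round(s["tool_pos"],4),np.round(s["tcp_rot"],4),np.round(s["ft_force"],2))
    gauge(P,s["tool_pos"])
    for q in qs:
        uv=cv2.projectPoints(np.array([q]),cv2.Rodrigues(np.array(c["R"]))[0],np.array(c["t"]),np.array(c["K"]),np.array(c["distortion"]))[0][0,0]
        u,v=np.round(uv).astype(int);print(u,v);bush(c,d,P,u,v,R=50)
    return c,p,d,P
E
python3 -c "
from h import *
look((.5313,.0321,.044),(.5189,.1087,.044))"
```

```text
time: 7.92
tool_pos: [0.5305, -0.031, 0.1122]
tcp_rot: [3.141, -0.001, 1.735]
ft_force: [-0.4, -0.1, -1.1]
grip_width: 0.0201
grasp_force: 39.7
[ 0.5305 -0.031   0.1122] [ 3.1414e+00 -6.0000e-04  1.7352e+00] [-0.39 -0.09 -1.08]
   pin 158 [ 0.5306 -0.0289] rel [0.0001 0.002 ] rms 0.00018
   collar 102 [ 0.5305 -0.0292] rel [-0.0001  0.0018] rms 0.00083
   handle 1797 [ 0.5303 -0.0289] rel [-0.0002  0.0021] rms 0.00136
332 143
  circle [0.5333 0.0324] r 0.0207 rms 0.0002 n 192
  circle [0.5312 0.0321] r 0.0101 rms 0.0002 n 93
334 6
  circle [0.5198 0.1053] r 0.0159 rms 0.0045 n 227
```

```bash
python3 -m crank '[{"twist":[0,0,0],"offset":[0.0003,0.031,0],"gripper":0.015},{"twist":[0,0,0],"offset":[0.0003,0.0301,0],"gripper":0.015},{"twist":[0,0,0],"offset":[0,0,-0.014],"gripper":0.015},{"twist":[0,0,0],"offset":[0,0,0],"gripper":0.015},{"twist":[0,0,0],"offset":[0,0,0],"gripper":0.015},{"twist":[0,0,0],"offset":[0,0,0],"gripper":0.015}]'
```

```text
time: 8.72
tool_pos: [0.5313, 0.028, 0.0982]
tcp_rot: [3.141, 0.0, 1.732]
ft_force: [-0.3, 0.2, -1.6]
grip_width: 0.02
grasp_force: 39.7
```

```bash
python3 -m crank '[{"twist":[0,0,0],"offset":[0,0.002,0],"gripper":0.015},{"twist":[0,0,0],"offset":[0,0,0],"gripper":0.015},{"twist":[0,0,0],"offset":[0,0,0],"gripper":0.015}]'
```

```text
time: 9.1
tool_pos: [0.5312, 0.0307, 0.0981]
tcp_rot: [3.142, 0.0, 1.733]
ft_force: [-0.3, 0.2, -1.5]
grip_width: 0.0197
grasp_force: 39.7
```

```bash
python3 -m crank '[{"twist":[0,0,0],"offset":[0,-0.0005,-0.003],"gripper":0.015},{"twist":[0,0,0],"offset":[0,0,-0.003],"gripper":0.015},{"twist":[0,0,0],"offset":[0,0,-0.003],"gripper":0.015},{"twist":[0,0,0],"offset":[0,0,0],"gripper":0.015}]'
```

```text
time: 9.6
tool_pos: [0.5309, 0.0302, 0.0886]
tcp_rot: [-3.141, -0.0, 1.733]
ft_force: [0.6, -1.0, -1.4]
grip_width: 0.0198
grasp_force: 39.7
```

```bash
python3 -m crank '[{"twist":[0,0,0],"offset":[0,0,-0.004],"gripper":0.015},{"twist":[0,0,0],"offset":[0,0,-0.004],"gripper":0.015},{"twist":[0,0,0],"offset":[0,0,-0.003],"gripper":0.015},{"twist":[0,0,0],"offset":[0,0,0],"gripper":0.015}]'
python3 -m crank '[{"twist":[0,0,0],"offset":[0,0,-0.0015],"gripper":0.015},{"twist":[0,0,0],"offset":[0,0,-0.0015],"gripper":0.015},{"twist":[0,0,0],"offset":[0,0,0],"gripper":0.015}]'
```

```text
time: 10.1
tool_pos: [0.531, 0.0302, 0.0777]
tcp_rot: [-3.141, -0.0, 1.733]
ft_force: [0.4, -0.0, -1.8]
grip_width: 0.0203
grasp_force: 39.7
time: 10.48
tool_pos: [0.5311, 0.0302, 0.0749]
tcp_rot: [-3.141, -0.0, 1.733]
ft_force: [0.2, 0.5, -1.9]
grip_width: 0.0202
grasp_force: 39.7
```

```bash
python3 -m crank '[{"twist":[0,0,0],"offset":[0,0,-0.0015],"gripper":0.015},{"twist":[0,0,0],"offset":[0,0,-0.0015],"gripper":0.015},{"twist":[0,0,0],"offset":[0,0,0],"gripper":0.015}]'
```

```text
time: 10.85
tool_pos: [0.531, 0.0302, 0.0719]
tcp_rot: [-3.141, 0.0, 1.733]
ft_force: [-0.5, -0.9, -1.9]
grip_width: 0.02
grasp_force: 39.7
```

Free past the tight depth, so this one is good. I'll go on down to the collar.

```bash
python3 -m crank '[{"twist":[0,0,0],"offset":[0,0,-0.003],"gripper":0.015},{"twist":[0,0,0],"offset":[0,0,-0.003],"gripper":0.015},{"twist":[0,0,0],"offset":[0,0,-0.002],"gripper":0.015},{"twist":[0,0,0],"offset":[0,0,0],"gripper":0.015}]'
python3 -m crank '[{"twist":[0,0,0],"offset":[0,0,-0.0015],"gripper":0.015},{"twist":[0,0,0],"offset":[0,0,-0.0013],"gripper":0.015},{"twist":[0,0,0],"offset":[0,0,0],"gripper":0.015},{"twist":[0,0,0],"offset":[0,0,0],"gripper":0.015}]'
```

```text
time: 11.35
tool_pos: [0.531, 0.0302, 0.0638]
tcp_rot: [-3.141, -0.0, 1.733]
ft_force: [-0.7, 0.4, -0.1]
grip_width: 0.0204
grasp_force: 39.7
time: 11.85
tool_pos: [0.5314, 0.0302, 0.0614]
tcp_rot: [3.141, 0.0, 1.733]
ft_force: [0.1, -0.1, 3.2]
grip_width: 0.0204
grasp_force: 40.0
```

```bash
python3 -m crank '[{"twist":[0,0,0],"offset":[0,0,-0.0006],"gripper":0.015},{"twist":[0,0,0],"offset":[0,0,0],"gripper":0.015}]'
python3 -m crank '[{"twist":[0,0,0],"offset":[0,0,0.014],"gripper":0.015},{"twist":[0,0,0],"offset":[0,0,0.019],"gripper":0.015},{"twist":[0,0,0],"offset":[0,0,0.019],"gripper":0.015},{"twist":[0,0,0],"offset":[0.004,-0.04,0],"gripper":0.015},{"twist":[0,0,0],"offset":[0.005,-0.055,0],"gripper":0.015},{"twist":[0,0,0],"offset":[0.0047,-0.045,0],"gripper":0.015},{"twist":[0,0,0],"offset":[0,0,0],"gripper":0.015},{"twist":[0,0,0],"offset":[0,0,0],"gripper":0.015}]'
python3 -c "
from h import *
look((.545,-.045,.044),(.5312,.0321,.044))"
```

```text
time: 12.1
tool_pos: [0.5315, 0.0303, 0.0614]
tcp_rot: [3.141, 0.0, 1.733]
ft_force: [-1.5, -0.6, 10.1]
grip_width: 0.0201
grasp_force: 40.9
time: 13.1
tool_pos: [0.5448, -0.1093, 0.1129]
tcp_rot: [3.141, -0.001, 1.733]
ft_force: [0.4, 0.1, -0.3]
grip_width: 0.0203
grasp_force: 39.7
[ 0.5448 -0.1093  0.1129] [ 3.1414e+00 -7.0000e-04  1.7331e+00] [ 0.4   0.09 -0.34]
   pin 161 [ 0.5448 -0.1073] rel [-0.      0.0021] rms 0.0002
   collar 102 [ 0.5447 -0.1076] rel [-0.0001  0.0017] rms 0.00102
   handle 1786 [ 0.5445 -0.1072] rel [-0.0003  0.0021] rms 0.00137
332 141
  circle [ 0.5449 -0.0429] r 0.0206 rms 0.0002 n 192
  circle [ 0.5455 -0.0411] r 0.0102 rms 0.0002 n 93
331 2
  circle [0.5344 0.0272] r 0.016 rms 0.0049 n 213
```

```bash
python3 -m crank '[{"twist":[0,0,0],"offset":[0.0004,0.034,0],"gripper":0.015},{"twist":[0,0,0],"offset":[0.0003,0.0337,0],"gripper":0.015},{"twist":[0,0,0],"offset":[0,0,-0.014],"gripper":0.015},{"twist":[0,0,0],"offset":[0,0,0],"gripper":0.015},{"twist":[0,0,0],"offset":[0,0,0],"gripper":0.015},{"twist":[0,0,0],"offset":[0,0,0],"gripper":0.015}]'
```

```text
time: 13.9
tool_pos: [0.5457, -0.0427, 0.0989]
tcp_rot: [3.141, 0.0, 1.732]
ft_force: [0.3, 0.0, -1.5]
grip_width: 0.0205
grasp_force: 39.6
```

```bash
python3 -m crank '[{"twist":[0,0,0],"offset":[-0.0002,-0.0004,-0.003],"gripper":0.015},{"twist":[0,0,0],"offset":[0,0,-0.003],"gripper":0.015},{"twist":[0,0,0],"offset":[0,0,-0.003],"gripper":0.015},{"twist":[0,0,0],"offset":[0,0,0],"gripper":0.015}]'
```

```text
time: 14.4
tool_pos: [0.5451, -0.0425, 0.0893]
tcp_rot: [-3.141, -0.0, 1.733]
ft_force: [0.5, -0.3, -0.8]
grip_width: 0.0204
grasp_force: 39.6
```

```bash
python3 -m crank '[{"twist":[0,0,0],"offset":[0,0,-0.004],"gripper":0.015},{"twist":[0,0,0],"offset":[0,0,-0.004],"gripper":0.015},{"twist":[0,0,0],"offset":[0,0,-0.003],"gripper":0.015},{"twist":[0,0,0],"offset":[0,0,0],"gripper":0.015}]'
python3 -m crank '[{"twist":[0,0,0],"offset":[0,0,-0.0015],"gripper":0.015},{"twist":[0,0,0],"offset":[0,0,-0.0015],"gripper":0.015},{"twist":[0,0,0],"offset":[0,0,-0.0006],"gripper":0.015},{"twist":[0,0,0],"offset":[0,0,0],"gripper":0.015}]'
```

```text
time: 14.9
tool_pos: [0.5452, -0.0425, 0.0783]
tcp_rot: [-3.141, -0.0, 1.733]
ft_force: [0.5, -0.9, -1.5]
grip_width: 0.02
grasp_force: 39.6
time: 15.4
tool_pos: [0.5456, -0.0425, 0.0754]
tcp_rot: [3.141, 0.0, 1.733]
ft_force: [-0.3, -0.8, 4.6]
grip_width: 0.0203
grasp_force: 40.2
```

```bash
python3 -m crank '[{"twist":[0,0,0],"offset":[0,0,-0.0008],"gripper":0.015},{"twist":[0,0,0],"offset":[0,0,0],"gripper":0.015}]'
python3 -m crank '[{"twist":[0,0,0],"offset":[0,0,0.013],"gripper":0.015},{"twist":[0,0,0],"offset":[0,0,0.026],"gripper":0.015},{"twist":[0,0,0],"offset":[-0.021,-0.044,0],"gripper":0.015},{"twist":[0,0,0],"offset":[-0.027,-0.054,0],"gripper":0.015},{"twist":[0,0,0],"offset":[-0.027,-0.054,0],"gripper":0.015},{"twist":[0,0,0],"offset":[-0.02,-0.0415,0],"gripper":0.015},{"twist":[0,0,0],"offset":[0,0,-0.01],"gripper":0.015},{"twist":[0,0,0],"offset":[0,0,0],"gripper":0.015}]'
python3 -m crank '[{"twist":[0,0,0],"offset":[0,0,0],"gripper":0.015},{"twist":[0,0,0],"offset":[0,0,0],"gripper":0.015}]'
```

```text
time: 15.65
tool_pos: [0.546, -0.0426, 0.0752]
tcp_rot: [3.14, 0.001, 1.733]
ft_force: [-1.7, -0.4, 11.7]
grip_width: 0.0202
grasp_force: 41.0
time: 16.65
tool_pos: [0.4503, -0.2353, 0.1029]
tcp_rot: [-3.141, -0.001, 1.733]
ft_force: [0.9, 0.4, -1.8]
grip_width: 0.0204
grasp_force: 39.7
time: 16.9
tool_pos: [0.4511, -0.2349, 0.1034]
tcp_rot: [3.141, -0.0, 1.735]
ft_force: [0.1, -0.3, -1.8]
grip_width: 0.0201
grasp_force: 39.7
```

Right bush: tight, it also stopped at 18 mm. Now the gauge goes back in the stand.

```bash
python3 -m crank '[{"twist":[0,0,0],"offset":[-0.0006,-0.001,-0.009],"gripper":0.015},{"twist":[0,0,0],"offset":[0,0,-0.004],"gripper":0.015},{"twist":[0,0,0],"offset":[0,0,-0.004],"gripper":0.015},{"twist":[0,0,0],"offset":[0,0,-0.003],"gripper":0.015},{"twist":[0,0,0],"offset":[0,0,0],"gripper":0.015}]'
```

```text
time: 17.52
tool_pos: [0.4497, -0.237, 0.083]
tcp_rot: [-3.141, -0.0, 1.733]
ft_force: [0.3, -0.1, -1.5]
grip_width: 0.0198
grasp_force: 39.7
```

```bash
python3 -m crank '[{"twist":[0,0,0],"offset":[0.0004,0.0008,-0.005],"gripper":0.015},{"twist":[0,0,0],"offset":[0,0,-0.007],"gripper":0.015},{"twist":[0,0,0],"offset":[0,0,-0.007],"gripper":0.015},{"twist":[0,0,0],"offset":[0,0,-0.005],"gripper":0.015},{"twist":[0,0,0],"offset":[0,0,0],"gripper":0.015}]'
python3 -m crank '[{"twist":[0,0,0],"offset":[0,0,-0.001],"gripper":0.015},{"twist":[0,0,0],"offset":[0,0,-0.001],"gripper":0.015},{"twist":[0,0,0],"offset":[0,0,0],"gripper":0.015}]'
```

```text
time: 18.15
tool_pos: [0.4499, -0.236, 0.0587]
tcp_rot: [-3.141, -0.001, 1.733]
ft_force: [0.8, 0.2, -1.0]
grip_width: 0.0199
grasp_force: 39.7
time: 18.52
tool_pos: [0.4504, -0.2363, 0.0575]
tcp_rot: [3.141, 0.0, 1.733]
ft_force: [0.0, 0.9, 1.1]
grip_width: 0.0198
grasp_force: 39.9
```

```bash
python3 -m crank '[{"twist":[0,0,0],"offset":[0,0,0],"gripper":0.0854},{"twist":[0,0,0],"offset":[0,0,0],"gripper":0.0854},{"twist":[0,0,0],"offset":[0,0,0],"gripper":0.0854},{"twist":[0,0,0],"offset":[0,0,0.03],"gripper":0.0854},{"twist":[0,0,0],"offset":[0,0,0.05],"gripper":0.0854},{"twist":[0,0,0],"offset":[0.01,0.02,0.05],"gripper":0.0854}]'
python3 - <<'E'
from h import *
c,p,d,P=wcloud()
m=(np.hypot(P[...,0]-.4503,P[...,1]+.2339)<.02)&(P[...,2]>.08);g=P[m]
print(len(g),np.nanmedian(g[:,2]),np.nanpercentile(g[:,2],99),g[g[:,2]>.094].mean(0).round(4))
E
python3 -m crank '[{"twist":[0,0,0],"offset":[0.025,0.055,0],"gripper":0.0854},{"twist":[0,0,0],"offset":[0.025,0.055,-0.02],"gripper":0.0854},{"twist":[0,0,0],"offset":[0.021,0.055,-0.03],"gripper":0.0854},{"twist":[0,0,0],"offset":[0,0.016,-0.03],"gripper":0.0854},{"twist":[0,0,0],"offset":[0,0,0],"gripper":0.0854},{"twist":[0,0,0],"offset":[0,0,0],"gripper":0.0854},{"twist":[0,0,0],"offset":[0,0,0],"gripper":0.0854}]'
python3 - <<'E'
from h import *
c,p,d,P=look((.5312,.0321,.044))
# mandrel visible?
m=(np.hypot(P[...,0]-.471,P[...,1]-.231)<.02)&(P[...,2]>.03);print(m.sum())
E
```

```text
time: 19.27
tool_pos: [0.4592, -0.2173, 0.1884]
tcp_rot: [-3.14, -0.0, 1.73]
ft_force: [1.3, -0.3, 0.0]
grip_width: 0.0854
grasp_force: 0.0
795 0.09687523113250923 0.09880252447265388 [ 0.4502 -0.2334  0.0971]
time: 20.2
tool_pos: [0.5301, -0.0407, 0.1103]
tcp_rot: [3.14, 0.001, 1.731]
ft_force: [0.3, -0.3, -0.2]
grip_width: 0.0855
grasp_force: 0.0
[ 0.5301 -0.0407  0.1103] [3.140e+00 1.000e-03 1.731e+00] [ 0.32 -0.31 -0.2 ]
pin few
collar few
handle few
335 127
  circle [0.5334 0.0325] r 0.0207 rms 0.0002 n 196
  circle [0.5313 0.0318] r 0.01 rms 0.0002 n 96
0
```

```bash
python3 -m crank '[{"twist":[0,0,0],"offset":[0.0017,0.037,0],"gripper":0.0854},{"twist":[0,0,0],"offset":[0.0016,0.037,-0.01],"gripper":0.0854},{"twist":[0,0,0],"offset":[0,0,-0.04],"gripper":0.0854},{"twist":[0,0,0],"offset":[0,0,-0.03],"gripper":0.0854},{"twist":[0,0,0],"offset":[0,0,-0.005],"gripper":0.0854},{"twist":[0,0,0],"offset":[0,0,0],"gripper":0.0854},{"twist":[0,0,0],"offset":[0,0,0],"gripper":0.0854}]'
```

```text
time: 21.12
tool_pos: [0.5338, 0.0346, 0.0255]
tcp_rot: [3.139, 0.0, 1.733]
ft_force: [0.9, 0.5, 0.1]
grip_width: 0.0855
grasp_force: 0.0
```

```bash
python3 -m crank '[{"twist":[0,0,0],"offset":[-0.0003,-0.002,-0.0045],"gripper":0.0854},{"twist":[0,0,0],"offset":[0,0,0],"gripper":0.05},{"twist":[0,0,0],"offset":[0,0,0],"gripper":0.036},{"twist":[0,0,0],"offset":[0,0,0],"gripper":0.036},{"twist":[0,0,0],"offset":[0,0,0],"gripper":0.036},{"twist":[0,0,0],"offset":[0,0,0],"gripper":0.036}]' 50
```

```text
time: 21.88
tool_pos: [0.5326, 0.0329, 0.0197]
tcp_rot: [-3.142, -0.0, 1.733]
ft_force: [-0.7, -1.0, -0.3]
grip_width: 0.0361
grasp_force: 0.0
```

```bash
python3 - <<'E'
from h import *
c,p,d,P=wcloud();s=observe();print(np.round(s["tool_pos"],4),s["grip_width"],s["grasp_force"])
a=p[...,::-1].copy();cv2.imwrite("pics/w4.png",a);np.savez("w4.npz",p=p,d=d,**{k:np.array(v) for k,v in c.items()})
E
```

```text
[0.5325 0.0329 0.0197] 0.035893389053622125 0.0
```

View pics/w4.png

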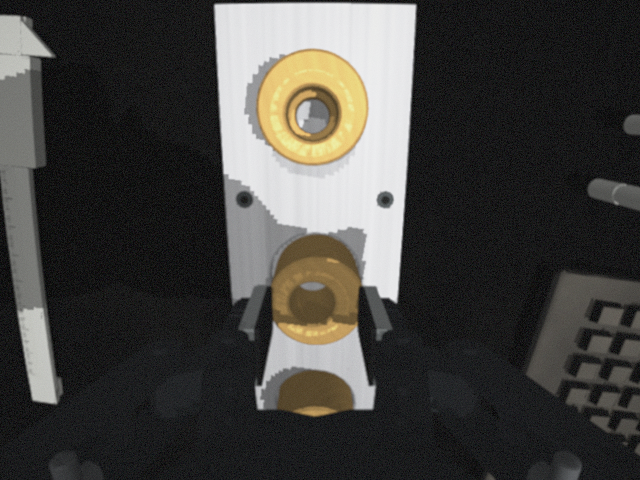

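The bush stands between the pads (bush at (316,295), pads at x 262 and 370), but there is still a slight gap because the fingers stopped at the width I commanded. Closing further.

```bash
python3 -m crank '[{"twist":[0,0,0],"offset":[0,0,0],"gripper":0.03},{"twist":[0,0,0],"offset":[0,0,0],"gripper":0.025},{"twist":[0,0,0],"offset":[0,0,0],"gripper":0.025},{"twist":[0,0,0],"offset":[0,0,0],"gripper":0.025}]' 50
```

```text
time: 22.42
tool_pos: [0.5326, 0.0328, 0.0197]
tcp_rot: [-3.142, -0.0, 1.733]
ft_force: [0.2, 0.6, -0.7]
grip_width: 0.0251
grasp_force: 0.0
```

```bash
python3 - <<'E'
from h import *
c,p,d,P=wcloud();a=p[...,::-1]
cv2.imwrite("pics/w5.png",cv2.resize(a[180:420,180:460],None,fx=2.5,fy=2.5,interpolation=cv2.INTER_CUBIC))
# bush top extents
w=P[200:420,200:440].reshape(-1,3)
for z0 in(.020,.03,.040,.044,.048,.055,.065):
    q=w[abs(w[:,2]-z0)<.002]
    if len(q): print(z0,len(q),np.percentile(q[:,:2],[1,50,99],axis=0).round(3).tolist())
np.savez("w5.npz",p=p,d=d,**{k:np.array(v) for k,v in c.items()})
E
```

```text
0.02 665 [[0.513, -0.038], [0.536, -0.021], [0.563, 0.065]]
0.03 774 [[0.515, -0.036], [0.536, 0.022], [0.562, 0.053]]
0.04 800 [[0.515, -0.029], [0.536, 0.023], [0.556, 0.053]]
0.044 4123 [[0.516, -0.026], [0.535, 0.037], [0.549, 0.053]]
0.048 123 [[0.513, 0.02], [0.543, 0.039], [0.55, 0.046]]
0.055 345 [[0.507, 0.023], [0.521, 0.041], [0.557, 0.047]]
0.065 450 [[0.506, 0.024], [0.522, 0.041], [0.557, 0.047]]
```

View pics/w5.png

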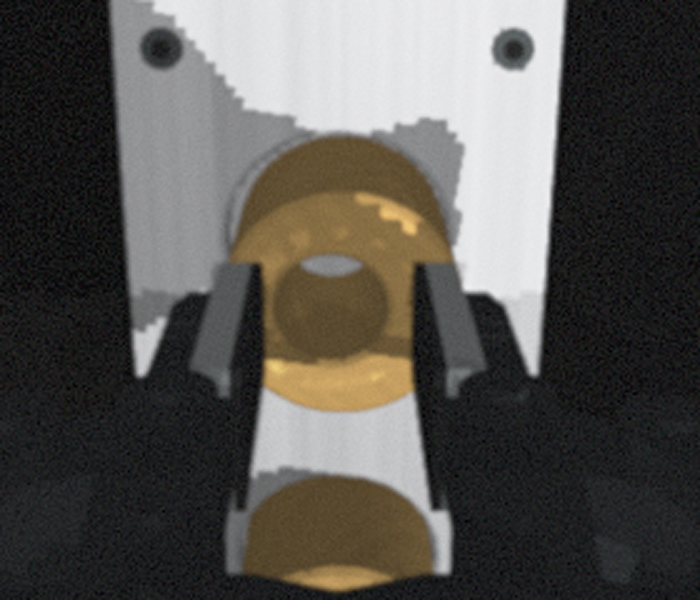

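```bash
python3 - <<'E'
from h import *
z=np.load("w5.npz");c={k:z[k] for k in("K","distortion","R","t")};d=z["d"];P=cloud(c,d)
s=observe();print(s["tool_pos"],s["ft_force"],s["grip_width"])
print(cv2.projectPoints(np.array([s["tool_pos"]]),cv2.Rodrigues(c["R"])[0],c["t"],c["K"],c["distortion"])[0].ravel())
for u,v in((270,316),(276,288),(272,300),(266,330),(358,290),(364,310),(368,330),(280,300),(316,340),(316,265),(350,300)): print(u,v,P[v,u].round(4))
z=np.load("w4.npz");c={k:z[k] for k in("K","distortion","R","t")};P=cloud(c,z["d"])
print("w4")
for u,v in((262,290),(255,310),(245,330),(372,290),(378,310),(316,330),(316,260)): print(u,v,P[v,u].round(4))
E
```

```text
[0.53251932 0.03284036 0.01967478] [-0.63047324  0.69627489  0.34173458] 0.02471852569044254
[314.40030977 279.951831  ]
270 316 [0.516  0.0414 0.0756]
276 288 [0.5158 0.041  0.0525]
272 300 [0.5153 0.0407 0.0625]
266 330 [0.5157 0.0406 0.0835]
358 290 [0.5475 0.0466 0.0553]
364 310 [0.5481 0.046  0.0702]
368 330 [0.5472 0.047  0.0855]
280 300 [0.5183 0.0412 0.0627]
316 340 [0.5362 0.0148 0.0439]
316 265 [0.5304 0.0502 0.0447]
350 300 [0.5439 0.0454 0.0627]
w4
262 290 [0.5106 0.0401 0.0543]
255 310 [0.5104 0.0404 0.0714]
245 330 [0.5091 0.0395 0.0834]
372 290 [0.553  0.0473 0.0548]
378 310 [0.553  0.0467 0.0701]
316 330 [0.5353 0.0201 0.0444]
316 260 [0.5301 0.0521 0.0438]
```

The cloud shows the fingertips really end about 28 mm behind the reported TCP: tips at z≈0.048 while TCP z is 0.020. So the pads closed above the bush and nothing has been disturbed. I'll open, go lower in steps, and measure the tips.

```bash
python3 -m crank '[{"twist":[0,0,0],"offset":[0,0,0],"gripper":0.07},{"twist":[0,0,0],"offset":[0,0,0],"gripper":0.07},{"twist":[0,0,0],"offset":[0,0,0],"gripper":0.07},{"twist":[0,0,0],"offset":[0.0008,-0.0003,-0.007],"gripper":0.07},{"twist":[0,0,0],"offset":[0,0,-0.007],"gripper":0.07},{"twist":[0,0,0],"offset":[0,0,0],"gripper":0.07},{"twist":[0,0,0],"offset":[0,0,0],"gripper":0.07}]'
cat >> h.py <<'E'
def tips(P,tcp):
    R=np.array([[np.sin(1.733),-np.cos(1.733)],[np.cos(1.733),np.sin(1.733)]])
    q=P.reshape(-1,3);q=q[np.isfinite(q[:,2])];l=(q[:,:2]-tcp[:2])@R.T   # along closing, along pad width
    for sgn in(-1,1):
        m=(l[:,0]*sgn>.012)&(l[:,0]*sgn<.065)&(abs(l[:,1])<.016)&(q[:,2]>.0175)
        r2=np.hypot(*(q[:,:2]-[.5334,.0325]).T)>.0222
        for z0 in np.arange(.018,.08,.005):
            k=m&r2&(abs(q[:,2]-z0)<.0025)
            if k.sum()>3: print(sgn,z0.round(3),k.sum(),np.percentile(l[k][:,0],[2,50,98]).round(4),np.median(l[k][:,1]).round(4))
E
python3 - <<'E'
from h import *
s=observe();c,p,d,P=wcloud();tips(P,s["tool_pos"])
E
```

```text
time: 23.35
tool_pos: [0.5333, 0.0326, 0.0055]
tcp_rot: [-3.141, -0.0, 1.733]
ft_force: [0.1, 1.0, 0.9]
grip_width: 0.0699
grasp_force: 0.0
-1 0.018 8 [-0.0393 -0.0334 -0.0253] 0.0057
-1 0.038 55 [-0.0351 -0.0349 -0.0346] -0.001
-1 0.043 239 [-0.045  -0.0349 -0.0345] 0.0045
-1 0.048 346 [-0.0475 -0.0351 -0.0345] 0.0065
-1 0.053 411 [-0.0481 -0.0352 -0.0346] 0.0065
-1 0.058 430 [-0.0479 -0.0352 -0.0345] 0.0065
-1 0.063 487 [-0.0481 -0.0352 -0.0345] 0.0067
-1 0.068 495 [-0.0478 -0.0351 -0.0345] 0.0067
-1 0.073 507 [-0.0411 -0.0353 -0.0344] 0.0082
-1 0.078 377 [-0.0514 -0.0371 -0.0346] 0.0088
1 0.018 12 [0.0257 0.034  0.0371] 0.0074
1 0.038 61 [0.035  0.0353 0.0356] 0.0001
1 0.043 228 [0.0349 0.0354 0.0454] 0.0041
1 0.048 338 [0.0348 0.0355 0.048 ] 0.0065
1 0.053 393 [0.0348 0.0356 0.0486] 0.0064
1 0.058 429 [0.0348 0.0354 0.0482] 0.0064
1 0.063 505 [0.0348 0.0355 0.0484] 0.0067
1 0.068 536 [0.0348 0.0355 0.0482] 0.0066
1 0.073 477 [0.0349 0.0357 0.0414] 0.0083
1 0.078 380 [0.0351 0.0378 0.0533] 0.0091
```

Tips sit about 30 mm behind the TCP, so I'll lower another 14.5 mm (tips near z 0.021) and grip.

```bash
python3 -m crank '[{"twist":[0,0,0],"offset":[0,0,-0.007],"gripper":0.07},{"twist":[0,0,0],"offset":[0,0,-0.0075],"gripper":0.07},{"twist":[0,0,0],"offset":[0,0,0],"gripper":0.05},{"twist":[0,0,0],"offset":[0,0,0],"gripper":0.03},{"twist":[0,0,0],"offset":[0,0,0],"gripper":0.03},{"twist":[0,0,0],"offset":[0,0,0],"gripper":0.03},{"twist":[0,0,0],"offset":[0,0,0],"gripper":0.03}]' 50
```

```text
time: 24.28
tool_pos: [0.5333, 0.0326, -0.0087]
tcp_rot: [-3.142, -0.0, 1.733]
ft_force: [-1.6, 1.4, 1.3]
grip_width: 0.0398
grasp_force: 50.6
```

```bash
python3 -m crank '[{"twist":[0,0,0],"offset":[0,0,0.015],"gripper":0.03},{"twist":[0,0,0],"offset":[0,0,0.03],"gripper":0.03},{"twist":[0,0,0],"offset":[0,0,0.03],"gripper":0.03},{"twist":[0,0,0],"offset":[-0.02,0.04,0],"gripper":0.03},{"twist":[0,0,0],"offset":[-0.02,0.042,0],"gripper":0.03},{"twist":[0,0,0],"offset":[-0.02,0.04,0],"gripper":0.03},{"twist":[0,0,0],"offset":[0,0,0],"gripper":0.03},{"twist":[0,0,0],"offset":[0,0,0],"gripper":0.03}]'
python3 - <<'E'
from h import *
s=observe();c,p,d,P=wcloud();tcp=s["tool_pos"];print(np.round(tcp,4))
cv2.imwrite("pics/w6.png",p[...,::-1]);np.savez("w6.npz",p=p,d=d,tcp=tcp,**{k:np.array(v) for k,v in c.items()})
q=P.reshape(-1,3)
b=q[(abs(q[:,2]-.0125)<.004)&(np.hypot(q[:,0]-.473,q[:,1]-.23)<.05)&(q[:,2]>.009)];print("base",len(b),cv2.minEnclosingCircle(b[:,:2].astype(np.float32)))
t=q[(q[:,2]>.052)&(q[:,2]<.06)&(np.hypot(q[:,0]-.473,q[:,1]-.23)<.03)];print("tip",len(t),t.mean(0),np.percentile(t,[1,99],axis=0).round(4).tolist())
a=q[(q[:,2]>.02)&(q[:,2]<.047)&(np.hypot(q[:,0]-.473,q[:,1]-.23)<.03)][:,:2]
o=least_squares(lambda x:np.hypot(*(a-x).T)-.009,[.473,.225],loss="soft_l1",f_scale=.0005);print("arbor",len(a),o.x.round(4),np.abs(o.fun).mean())
h=tcp[2]+.0527
uv=cv2.projectPoints(np.array([[tcp[0],tcp[1],h]]),cv2.Rodrigues(np.array(c["R"]))[0],np.array(c["t"]),np.array(c["K"]),np.array(c["distortion"]))[0][0,0];print(uv,h)
u,v=np.round(uv).astype(int);bush(c,d,P,u,v,h=h,R=60)
E
```

```text
time: 25.28
tool_pos: [0.4737, 0.1542, 0.0668]
tcp_rot: [3.141, 0.0, 1.734]
ft_force: [-0.6, 0.3, -2.7]
grip_width: 0.0397
grasp_force: 50.8
[0.4737 0.1542 0.0668]
base 10143 ((0.47367238998413086, 0.22820940613746643), 0.03503001481294632)
tip 658 [0.47345001 0.22826592 0.05499492] [[0.4672, 0.2221, 0.0521], [0.48, 0.2345, 0.0574]]
arbor 12 [0.4737 0.2283] 0.00011972343724266883
[314.46489546 339.43080119] 0.11948198998250739
  circle [0.4736 0.1552] r 0.0217 rms 0.0011 n 434
  circle [0.4715 0.1556] r 0.0092 rms 0.0003 n 150
```

View pics/w6.png

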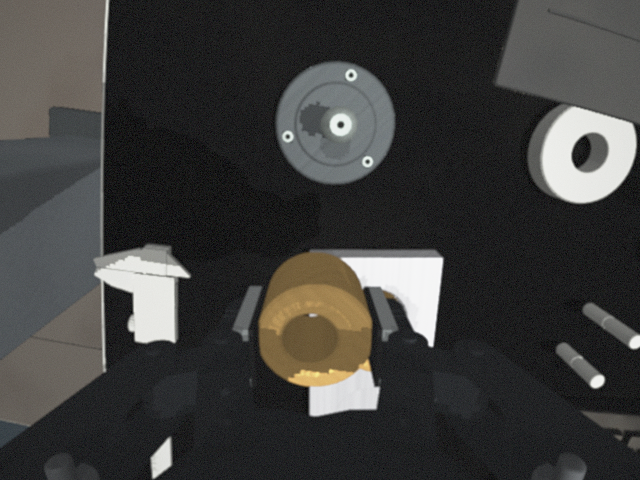

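Mandrel axis at (0.4737,0.2282), base radius 35 mm. The bush is in hand with its bore at about (310,338). I'll check that bore pixel as a ray.

```bash
python3 - <<'E'
from h import *
z=np.load("w6.npz");c={k:z[k] for k in("K","distortion","R","t")};tcp=z["tcp"]
a=z["p"];g=cv2.cvtColor(a,cv2.COLOR_RGB2HSV)[...,2];k=g[300:375,262:372]
P=cloud(c,z["d"])
m=(abs(P[...,2]-.1195)<.0015);
for n,(u,v) in dict(hole=(310,338),outer=(316,336)).items(): print(n,(ray(c,u,v,.1195)-tcp)[:2].round(4))
# column/row scans of depth height through hole
print("col310",[(v,round(float(P[v,310,2]),3)) for v in range(276,392,4)])
print("row338",[(u,round(float(P[338,u,2]),3)) for u in range(252,384,4)])
E
```

```text
hole [-0.0017  0.0003]
outer [0.0003 0.0015]
col310 [(276, 0.11), (280, 0.115), (284, 0.118), (288, 0.119), (292, 0.119), (296, 0.12), (300, 0.12), (304, 0.119), (308, 0.119), (312, 0.119), (316, 0.085), (320, 0.087), (324, 0.091), (328, 0.094), (332, 0.098), (336, 0.101), (340, 0.104), (344, 0.107), (348, 0.11), (352, 0.112), (356, 0.114), (360, 0.117), (364, 0.118), (368, 0.12), (372, 0.12), (376, 0.12), (380, 0.119), (384, 0.119), (388, 0.016)]
row338 [(252, 0.13), (256, 0.126), (260, 0.12), (264, 0.12), (268, 0.119), (272, 0.119), (276, 0.119), (280, 0.119), (284, 0.112), (288, 0.109), (292, 0.107), (296, 0.104), (300, 0.104), (304, 0.102), (308, 0.103), (312, 0.102), (316, 0.102), (320, 0.103), (324, 0.105), (328, 0.107), (332, 0.109), (336, 0.115), (340, 0.119), (344, 0.12), (348, 0.12), (352, 0.12), (356, 0.12), (360, 0.12), (364, 0.119), (368, 0.12), (372, 0.121), (376, 0.129), (380, 0.131)]
```

```bash
python3 -m crank '[{"twist":[0,0,0],"offset":[0.001,0.037,0],"gripper":0.03},{"twist":[0,0,0],"offset":[0.001,0.0373,0],"gripper":0.03},{"twist":[0,0,0],"offset":[0,0,-0.02],"gripper":0.03},{"twist":[0,0,0],"offset":[0,0,0],"gripper":0.03},{"twist":[0,0,0],"offset":[0,0,0],"gripper":0.03},{"twist":[0,0,0],"offset":[0,0,0],"gripper":0.03}]'
```

```text
time: 26.08
tool_pos: [0.476, 0.2281, 0.0468]
tcp_rot: [3.141, 0.0, 1.732]
ft_force: [-0.2, -0.6, -2.2]
grip_width: 0.0395
grasp_force: 50.9
```

```bash
python3 -m crank '[{"twist":[0,0,0],"offset":[-0.0003,0.0004,-0.005],"gripper":0.03},{"twist":[0,0,0],"offset":[0,0,-0.005],"gripper":0.03},{"twist":[0,0,0],"offset":[0,0,-0.003],"gripper":0.03},{"twist":[0,0,0],"offset":[0,0,-0.003],"gripper":0.03},{"twist":[0,0,0],"offset":[0,0,0],"gripper":0.03}]'
```

```text
time: 26.7
tool_pos: [0.4749, 0.2292, 0.0299]
tcp_rot: [-3.141, 0.0, 1.733]
ft_force: [-0.9, -0.1, -1.1]
grip_width: 0.0394
grasp_force: 50.9
```

```bash
python3 -m crank '[{"twist":[0,0,0],"offset":[0.0006,-0.0005,-0.002],"gripper":0.03},{"twist":[0,0,0],"offset":[0,0,-0.004],"gripper":0.03},{"twist":[0,0,0],"offset":[0,0,-0.004],"gripper":0.03},{"twist":[0,0,0],"offset":[0,0,0],"gripper":0.03}]'
```

```text
time: 27.2
tool_pos: [0.4754, 0.2285, 0.0198]
tcp_rot: [-3.141, 0.0, 1.733]
ft_force: [0.2, 0.1, -2.1]
grip_width: 0.0398
grasp_force: 50.9
```

```bash
python3 -m crank '[{"twist":[0,0,0],"offset":[0,0,-0.006],"gripper":0.03},{"twist":[0,0,0],"offset":[0,0,-0.007],"gripper":0.03},{"twist":[0,0,0],"offset":[0,0,-0.006],"gripper":0.03},{"twist":[0,0,0],"offset":[0,0,-0.003],"gripper":0.03},{"twist":[0,0,0],"offset":[0,0,0],"gripper":0.03}]'
python3 -m crank '[{"twist":[0,0,0],"offset":[0,0,-0.0012],"gripper":0.03},{"twist":[0,0,0],"offset":[0,0,-0.0012],"gripper":0.03},{"twist":[0,0,0],"offset":[0,0,0],"gripper":0.03}]'
```

```text
time: 27.82
tool_pos: [0.4755, 0.2287, -0.0021]
tcp_rot: [-3.141, 0.0, 1.733]
ft_force: [0.2, 0.3, -2.2]
grip_width: 0.0396
grasp_force: 50.9
time: 28.2
tool_pos: [0.4756, 0.2287, -0.0042]
tcp_rot: [-3.142, 0.0, 1.733]
ft_force: [-0.2, 0.1, -1.8]
grip_width: 0.0394
grasp_force: 50.9
```

```bash
python3 -m crank '[{"twist":[0,0,0],"offset":[0,0,-0.0008],"gripper":0.03},{"twist":[0,0,0],"offset":[0,0,0],"gripper":0.03},{"twist":[0,0,0],"offset":[0,0,0],"gripper":0.03}]'
```

```text
time: 28.58
tool_pos: [0.4757, 0.2287, -0.0048]
tcp_rot: [3.141, 0.0, 1.733]
ft_force: [-0.9, -0.8, 4.2]
grip_width: 0.0394
grasp_force: 51.4
```

Seated on the base, with about 6 N of contact. Now I'll release, retreat and check.

```bash
python3 -m crank '[{"twist":[0,0,0],"offset":[0,0,0],"gripper":0.06},{"twist":[0,0,0],"offset":[0,0,0],"gripper":0.07},{"twist":[0,0,0],"offset":[0,0,0],"gripper":0.07},{"twist":[0,0,0],"offset":[0,0,0.03],"gripper":0.07},{"twist":[0,0,0],"offset":[0,0,0.05],"gripper":0.07},{"twist":[0,0,0],"offset":[0.01,-0.04,0.05],"gripper":0.07},{"twist":[0,0,0],"offset":[0.01,-0.05,0.04],"gripper":0.07},{"twist":[0,0,0],"offset":[0,0,0],"gripper":0.07}]'
python3 - <<'E'
from h import *
s=observe();c,p,d,P=wcloud();print(np.round(s["tool_pos"],4),s["ft_force"],s["grip_width"])
q=P.reshape(-1,3);r=np.hypot(q[:,0]-.4757,q[:,1]-.228)
print("bush top z",np.nanmedian(q[(r>.013)&(r<.018),2]), "arbor tip",np.nanmax(q[r<.008,2]))
cv2.imwrite("pics/w7.png",p[...,::-1])
E
python3 - <<'E'
from h import *
p,d=cams.camera("side");cv2.imwrite("pics/side1.png",cv2.resize(p[140:340,230:480,::-1],None,fx=3,fy=3))
E
```

```text
time: 29.58
tool_pos: [0.4974, 0.1378, 0.1643]
tcp_rot: [3.137, 0.002, 1.726]
ft_force: [-0.2, 0.8, -0.5]
grip_width: 0.07
grasp_force: 0.0
[0.4974 0.1378 0.1643] [-0.21622568  0.7746324  -0.53629619] 0.07004994059693916
bush top z 0.04793864061073235 arbor tip 0.05790019362995388
```

View pics/side1.png

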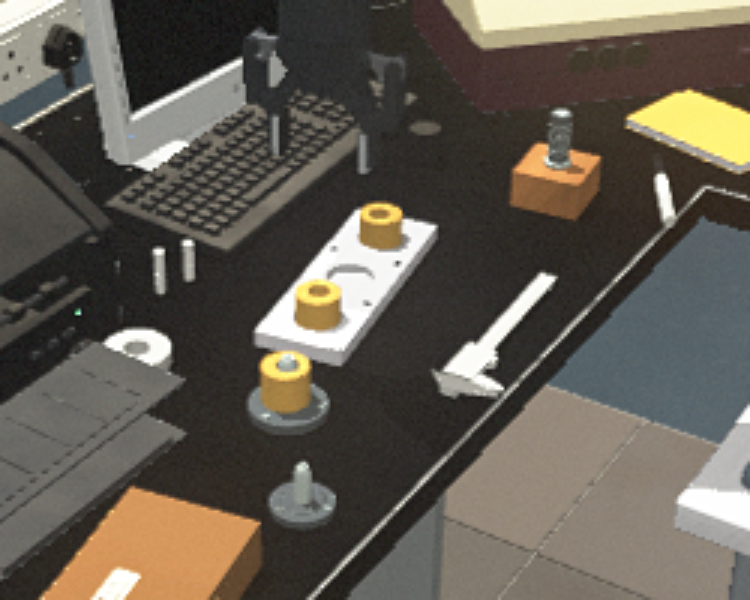

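The bush is on the mandrel at (286,385), with its top at 48 mm as it should be. The gauge is home in its stand at (558,140), the tight bushes are in their outer pockets, and the pins, ring and caliper still stand where they were. Handing in.

```bash
python3 -c "
from station import env
print(env.sign_off())"
```

```text
the job is handed in; nothing more can be done
None
```

Handed in at about 30 s: the middle bush took the whole gauge and now sits on the base of the middle-sized mandrel, the left and right bushes were tight and stay in their pockets, and the gauge is fully home in its stand.

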